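Put the clamping kit away in its trays

ROBOT

A 6-joint arm with a two-finger parallel gripper is mounted at the origin on a cart in front of the work surface, level with it; the furniture and walls round the work are solid. World frame = base frame: x ahead of the robot, y to its left, z up, the work surface at z = 0. Lengths are in m, angles in rad, forces in N, time in s.
With the tool pointing down it reaches from about 0.375 to 0.9 m from the base axis. Payload 3.1 kg.
Tool frame: the origin (TCP) lies midway between the tips of the shut fingers; the grasp point (between the pads) lies 19 mm behind it; z points along the fingers, y is the line along which they close (so a half turn about z gives the same grasp; the last joint's range is limited). The gripper opens to 85 mm and grips with 20 to 120 N. Pads are 22 mm wide; open, the fingers measure 114 mm over their backs; the gripper's body (76 mm by 85 mm) begins 54 mm behind the grasp point. The pads swing forward as they close: fully open they stand 13 mm farther back than shut.
Start: joints at [0.929, 0.527, 1.433, -0, 1.181, -0.178], TCP at [0.279, 0.559, 0.231] pointing down, gripper open.
Joint ranges: [-3.08, 3.08], [-0.75, 2.2], [0.22, 2.44], [-1.43, 4.57], [0, 2.65], [-2.85, 2.85]. Speed limits (rad/s): [2.79, 2.79, 3.14, 3.14, 3.14, 3.14].

INTERFACE

Orientations are given as a unit quaternion [x, y, z, w].
In Python, from cell import r gives the robot as it stands.
- The arm moves only by the shell command python3 -m jog 'ROWS' [FORCE]. ROWS is JSON, a list of rows, each an object with "hand": the finger opening in m, from 0 to 0.0854; "xyz": the shift along the tool's x, y, z in m, a list of three; "rot": the turn, a rotation vector about the tool's x, y, z in rad, a list of three. In form: [{"hand": hand, "xyz": [tx, ty, tz], "rot": [rx, ry, rz]}, ...]. A call has 1 to 8 rows; each row is the pose to reach, as a shift and turn from the pose commanded when the call began, along the tool's axes at that moment; what a row does not reach only later rows make up. A row lasts 1/10 s, in which the tool goes at most 50 mm and 8.59 degrees, less where a joint would pass 70% of its speed; a pose out of reach is approached as far as the arm can. A call with a gripper value outside its range is refused whole. The fingers move at their own pace and stop on an object; FORCE is the grip in N (left out, the last holds). Time passes only in rows, so rows that repeat a pose let the fingers close. It gives the time, the measured TCP pose, the force, the opening and the grip force at its end, in the units of the state.
- r.observe(): the state, without advancing time (a new reading comes with each control period).
- r.capture(name): name is "scene" or "top" or "wrist"; returns a dict with "pixels" (420x560x3 uint8, red, green, blue), "camera_matrix" (3x3 intrinsics, pixels), "R" (3x3) and "t" (3): a world point X has camera coordinates R X + t. Camera axes: x right, y down, z forward; pixel columns grow to the right and rows downward; lengths in m; the calibration is good to about 2 mm. A picture is of the moment at which its call begins. There is no depth.
- r.hand_in(): hands the job in; it is judged then, once.
The state is a dict: "t": time; "joint_pos": joint angles; "qvel": joint speeds; "effort": joint torques, N m; "tcp_pos": TCP position; "orientation": TCP orientation; "force": force on the tool from outside, world axes, zero at the start; "torque": the same for the moment, N m; "gripper_width": finger opening in m; "finger_force": force on a finger pad.
Only numpy, scipy, OpenCV 4.12 (cv2) and the standard library are available. Lean on these libraries where they do the work, as an engineer would, in place of code of your own. Each camera call takes 0.05 s, during which the arm holds its last target. There are 200 camera calls.

TASK

The clamping kit was left in two stacks on the bench. Take both stacks apart and put every steel piece into the low tray that has its outline: the square riser block in the square tray, the round rest pad in the round tray, the hexagon nut in the hexagonal tray and the T-slot nut in the oblong tray, each lying flat on the tray's floor the same way up as it is now. Leave the number stamp and the feeler gauge where they are.

Things in the scene. Friction and masses are not known exactly. Their poses are not given: they have to be found in the camera images.
- riser_block: square steel riser block, 50 x 50 mm, 30 mm high, with an 18 mm hole through its middle; about 0.3 kg, loose, stands on the bench with one of the two nuts on it. Origin: centre of its underside; x and y square to its sides, z up
- rest_pad: round steel rest pad, 56 mm diameter, 30 mm high; about 0.28 kg, loose, stands on the bench with the other nut on it. Origin: centre of its underside; z up
- hex_nut: high hexagon nut of steel, 30 mm across flats (34.6 mm across corners), 30 mm high, 18 mm hole; about 0.11 kg, loose, at the start it stands on the riser block or on the rest pad. Origin: centre of its underside; its x axis is square to one pair of flats (others at 60 degrees), z up
- t_nut: long T-slot nut of steel, 50 mm long, 30 mm high: foot 30 mm wide and 14 mm high, above it a neck 18 mm wide and 16 mm high along the whole length; about 0.16 kg, loose, at the start it stands, neck up, on the riser block or on the rest pad. Origin: centre of its underside; x along its length, y across, z up
- square_tray: fixed low tray with a square recess 64 x 64 mm, grey rim 8 mm wide, 12 mm high over the bench, dark floor 4 mm over the bench; place of the riser block. Origin: centre of its underside; x and y square to its sides, z up
- round_tray: fixed low tray with a round recess 70 mm across, grey rim 8 mm wide, 12 mm high over the bench, dark floor 4 mm over the bench; place of the rest pad. Origin: centre of its underside; z up. The 160 mm high front wall of the black crate is some 75 mm behind the tray's centre: close the fingers sideways, parallel to that wall, to stay clear
- hex_tray: fixed low tray with a hexagonal recess 46 mm across flats, grey rim 8 mm wide, 12 mm high over the bench, dark floor 4 mm over the bench; place of the hexagon nut, which fits in it at any yaw. Origin: centre of its underside; its x axis is square to one pair of sides, z up. It stands next to the black crate in the same way as the round tray
- oblong_tray: fixed low tray with an oblong recess 66 x 46 mm, grey rim 8 mm wide, 12 mm high over the bench, dark floor 4 mm over the bench; place of the T-slot nut. Origin: centre of its underside; x along the recess's length, y across, z up
- number_stamp: bystander: black number stamp with a red end, 30 x 70 x 30 mm, lying loose on the bench at the left; not to be moved. Origin: centre of its underside
- feeler: bystander: closed steel feeler gauge, a thin bar 95 x 15 mm, 10 mm high, loose on the bench at the right, beside the parts case (the grey box with compartments); not to be moved. Origin: centre of its underside. (Not listed: a square upright post, 40 mm thick, stands further right on the front edge of the bench, some 0.45 m right of the bench's middle; keep the arm clear of it)

How it is judged:
By the outcome, as a careful person would: the job done as asked, in the order asked, and still so for the second after the job is handed in, with the robot touching nothing.
It also fails if it takes over 106 s, if anything falls off the work surface, if the arm or the gripper's body presses on something with over 40 N, if the wrist force passes 120 N, or if a joint passes its speed limit or range.

## Working session

There is one attempt and no reset: what is moved stays moved. The work goes in short steps, Python scripts to look and compute and a shell command to move; the robot and the scene stay as the last step left them, time stands still between calls to the robot, and variables do not carry over. Pictures are saved under pics/ and viewed, at most 17 in all, crops included, and the job is handed in when it is done.

```bash
ls; mkdir -p pics
python3 - <<'E'
from cell import r
import cv2,pickle
s=r.observe();print({k:s[k] for k in('t','tcp_pos','orientation','gripper_width')})
d={}
for n in("scene","top","wrist"):
    c=r.capture(n);d[n]=c;cv2.imwrite(f"pics/{n}0.png",c["pixels"][:,:,::-1].copy());print(n,c["camera_matrix"],c["R"],c["t"])
pickle.dump(d,open("d0.pkl","wb"))
E
```

```text
pics
{'t': 0.0, 'tcp_pos': array([0.27854856, 0.5586883 , 0.23034397]), 'orientation': array([ 2.29322090e-01,  9.73349974e-01, -1.00648564e-03, -4.40053238e-04]), 'gripper_width': 0.08525759229887914}
scene [[485.57339297   0.         280.59264284]
 [  0.         485.57339297 201.65959251]
 [  0.           0.           1.        ]] [[ 0.54895852 -0.8356052  -0.02021104]
 [-0.5736013  -0.35902443 -0.73626287]
 [ 0.60796882  0.41577086 -0.67639375]] [-0.10107668  0.4086132   0.63507895]
top [[463.0910897    0.         279.5586882 ]
 [  0.         463.0910897  218.40584138]
 [  0.           0.           1.        ]] [[-2.40376906e-03 -9.99996923e-01 -6.12472004e-04]
 [-9.94124921e-01  2.45593046e-03 -1.08210948e-01]
 [ 1.08212119e-01  3.48759554e-04 -9.94127766e-01]] [0.17431599 0.5096099  1.09882186]
wrist [[292.18978835   0.         279.74815805]
 [  0.         292.18978835 210.60959304]
 [  0.           0.           1.        ]] [[ 0.44660302  0.89472731 -0.00296309]
 [ 0.84543508 -0.4209101   0.32874643]
 [ 0.29289122 -0.14932425 -0.94441358]] [-0.62382061 -0.04320943  0.3809819 ]
```

View pics/top0.png

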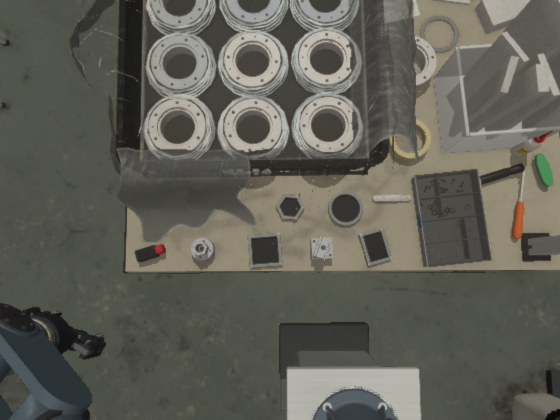

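View pics/scene0.png

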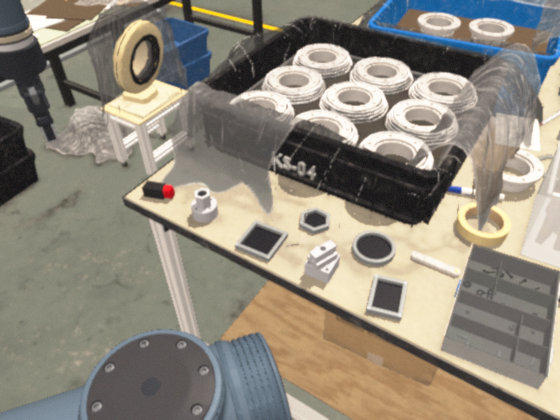

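Top view: stamp (152,252), rest pad with hex nut (202,249), square tray (265,250), hex tray (290,207), block with T-nut (321,248), round tray (345,208), oblong tray (375,247), feeler (392,198). The scene view confirms it.

```bash
cat > h.py <<'E'
import numpy as np,cv2
def ray(c,uv,z):
    K,R,t=c["camera_matrix"],c["R"],c["t"]
    uv=np.atleast_2d(np.array(uv,float))
    d=np.c_[uv,np.ones(len(uv))]@np.linalg.inv(K).T@R
    o=-R.T@t
    return o+d*((z-o[2])/d[:,2])[:,None]
def proj(c,X):
    p=(np.atleast_2d(X)@c["R"].T+c["t"])@c["camera_matrix"].T
    return p[:,:2]/p[:,2:]
E
python3 - <<'E'
import pickle,cv2,numpy as np
from h import *
d=pickle.load(open("d0.pkl","rb"))
c=d["top"];im=c["pixels"][:,:,::-1].copy()
g=cv2.cvtColor(im,cv2.COLOR_BGR2GRAY)
cv2.imwrite("pics/topc.png",cv2.resize(im[180:280,130:330],None,fx=4,fy=4,interpolation=cv2.INTER_CUBIC))
s=d["scene"]["pixels"][:,:,::-1]
cv2.imwrite("pics/scenec.png",cv2.resize(s[170:320,130:330].copy(),None,fx=4,fy=4,interpolation=cv2.INTER_CUBIC))
# dark tray floors
m=(g<60).astype(np.uint8)
n,l,st,ce=cv2.connectedComponentsWithStats(m[180:270,240:400])
for i in range(1,n):
    if st[i,4]>150:
        cnt=max(cv2.findContours((l==i).astype(np.uint8),0,2)[0],key=cv2.contourArea)
        p=ray(c,cnt[:,0]+np.array([240,180]),0.004)[:,:2].astype(np.float32)
        print(ce[i]+[240,180],ray(c,ce[i]+[240,180],.004),cv2.minAreaRect(p*1000))
print(ray(c,[[202,249],[321,248]],.06),ray(c,[[202,249]],0.03))
print(ray(c,[[230,160],[230,172],[320,172]],.16), ray(c,[[130,270],[540,270]],0))
E
```

```text
[345.30107527 207.5609319 ] [[0.53937538 0.00930164 0.004     ]] ((539.622314453125, 9.976400375366211), (64.9176025390625, 62.786922454833984), 89.85657501220703)
[289.58064516 206.11693548] [[0.54334807 0.14804032 0.004     ]] ((543.2363891601562, 147.20960998535156), (45.422245025634766, 42.08790969848633), 82.68272399902344)
[375.32891832 246.08388521] [[ 0.44332399 -0.06308998  0.004     ]] ((443.3453674316406, -62.982177734375), (63.67282485961914, 42.99505615234375), 15.273542404174805)
[264.51774194 249.67258065] [[0.4351448  0.21035995 0.004     ]] ((435.2845764160156, 210.37106323242188), (61.591278076171875, 60.89030838012695), 4.2425737380981445)
[[0.43477432 0.3551769  0.06      ]
 [0.43643905 0.07600754 0.06      ]] [[0.43606094 0.36021072 0.03      ]]
[[0.6236982  0.28052346 0.16      ]
 [0.59715043 0.28027983 0.16      ]
 [0.59665593 0.08507452 0.16      ]] [[ 0.38611038  0.54181695  0.        ]
 [ 0.38368496 -0.46784113  0.        ]]
```

View pics/topc.png

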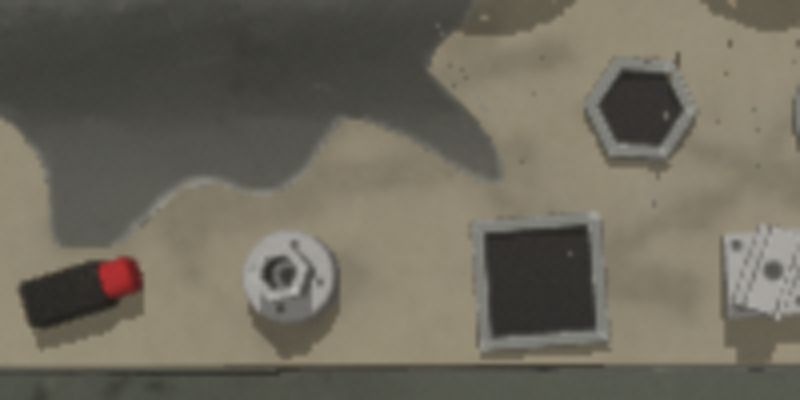

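View pics/scenec.png

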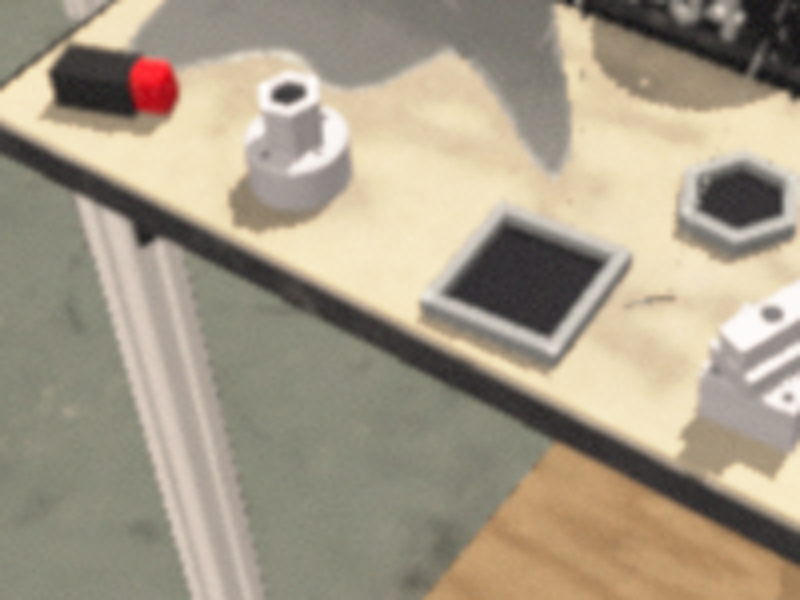

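Top crop: hex nut on the pad at full-image ~(202,248), flap of cloth behind it. Square tray is tilted slightly, and the T-nut lies diagonally across the block. Scene crop confirms hex on pad and T-nut (neck up) on block.

```bash
cat > go.py <<'E'
import sys,numpy as np
from scipy.spatial.transform import Rotation as Ro
from cell import r
# usage: go.py x y z yaw_of_tool_y(deg): prints shift/turn in current tool axes; half turn chosen for least turn
x,y,z,a=map(float,sys.argv[1:5])
s=r.observe();R=Ro.from_quat(s["orientation"])
M=R.as_matrix();cur=np.degrees(np.arctan2(M[1,1],M[0,1]))
a=cur+(a-cur+90)%180-90
ya=np.radians(a);T=Ro.from_matrix(np.array([[-np.sin(ya),np.cos(ya),0],[np.cos(ya),np.sin(ya),0],[0,0,-1]]))
print("t",round(s["t"],2),"pos",s["tcp_pos"].round(4),"yaw",round(cur,1),"->",round(a,1),"j6",round(s["joint_pos"][5],2),"F",s["force"].round(1),"w",round(s["gripper_width"],4))
print("xyz",(M.T@(np.array([x,y,z])-s["tcp_pos"])).round(4),"rot",(R.inv()*T).as_rotvec().round(3))
E
python3 go.py .435 .355 .17 90
```

```text
t 0.15 pos [0.2787 0.5588 0.2305] yaw 63.5 -> 90.0 j6 -0.18 F [0.5 1.3 0.6] w 0.0853
xyz [-0.2309 -0.1125  0.0607] rot [-0.002 -0.001 -0.463]
```

```bash
R='' ; python3 -m jog '[{"hand":0.085,"xyz":[-0.231,-0.1125,0.061],"rot":[-0.002,-0.001,-0.463]},{"hand":0.085,"xyz":[-0.231,-0.1125,0.061],"rot":[-0.002,-0.001,-0.463]},{"hand":0.085,"xyz":[-0.231,-0.1125,0.061],"rot":[-0.002,-0.001,-0.463]},{"hand":0.085,"xyz":[-0.231,-0.1125,0.061],"rot":[-0.002,-0.001,-0.463]},{"hand":0.085,"xyz":[-0.231,-0.1125,0.061],"rot":[-0.002,-0.001,-0.463]},{"hand":0.085,"xyz":[-0.231,-0.1125,0.061],"rot":[-0.002,-0.001,-0.463]},{"hand":0.085,"xyz":[-0.231,-0.1125,0.061],"rot":[-0.002,-0.001,-0.463]},{"hand":0.085,"xyz":[-0.231,-0.1125,0.061],"rot":[-0.002,-0.001,-0.463]}]' 60
cat > snap.py <<'E'
import sys,cv2,pickle
from cell import r
c=r.capture("wrist");pickle.dump(c,open(sys.argv[1]+".pkl","wb"))
cv2.imwrite("pics/"+sys.argv[1]+".png",c["pixels"][:,:,::-1].copy())
E
python3 snap.py w1; python3 go.py .435 .355 .17 90
```

```text
t: 0.95
tcp_pos: [0.4354, 0.3552, 0.1701]
orientation: [0.001, 1.0, 0.001, 0.0]
force: [-0.3, -0.1, 0.3]
gripper_width: 0.0848
finger_force: 0.0
t 1.0 pos [0.4351 0.3559 0.1704] yaw 90.0 -> 90.0 j6 -1.09 F [-0.4  0.   0.1] w 0.0852
xyz [ 0.0001 -0.0009  0.0004] rot [0.002 0.001 0.   ]
```

View pics/w1.png

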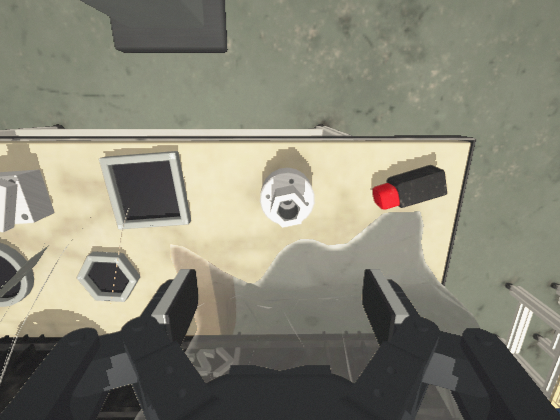

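Wrist view: hex nut on pad at ~(288,205), finger tips at (185,280)/(375,280), square tray (146,190), hex tray (108,275), stamp (415,185). I'll crop the nut for its flats.

Run:
```python
import pickle,cv2,numpy as np
from h import *
c=pickle.load(open("w1.pkl","rb"));im=c["pixels"][:,:,::-1].copy()
cv2.imwrite("pics/w1c.png",cv2.resize(im[145:235,240:340],None,fx=6,fy=6,interpolation=cv2.INTER_CUBIC))
print(-c["R"].T@c["t"])
g=cv2.cvtColor(im,cv2.COLOR_BGR2GRAY)
m=(g<70).astype(np.uint8)
n,l,st,ce=cv2.connectedComponentsWithStats(m)
for i in range(1,n):
    if 100<st[i,4]<6000:
        cnt=max(cv2.findContours((l==i).astype(np.uint8),0,2)[0],key=cv2.contourArea)
        p=ray(c,cnt[:,0],0.004)[:,:2].astype(np.float32)
        if st[i,0]<250 and 140<st[i,1]<300: print(ce[i],st[i],cv2.minAreaRect(p*1000))
```

```text
[0.35119466 0.35502471 0.31174482]
[146.46361541 190.01020744] [ 113  162   67   58 3037] ((435.8955078125, 210.0212860107422), (61.9024658203125, 60.60638427734375), 4.180692672729492)
[  5.50819672 271.37377049] [  0 257  17  32 305] ((539.7088623046875, 27.08993148803711), (18.312803268432617, 45.071693420410156), 72.43891143798828)
[107.7759434  277.22051887] [ 88 263  41  30 848] ((544.0231323242188, 147.05055236816406), (47.283164978027344, 39.176944732666016), 26.2482852935791)
[ 12.15079365 291.4047619 ] [  1 282  19  16 126] ((564.0784301757812, 25.434967041015625), (9.06391716003418, 35.8596076965332), 35.58735656738281)
```

View pics/w1c.png

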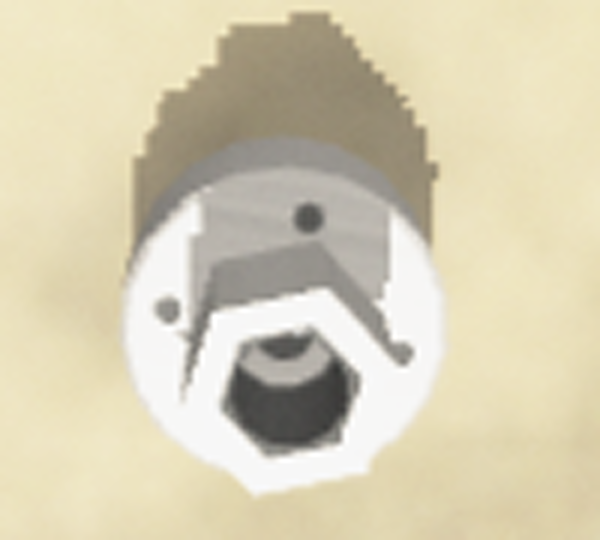

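```bash
python3 - <<'E'
import pickle,numpy as np
from h import *
c=pickle.load(open("w1.pkl","rb"))
o=np.array([240,145])-.4
v=ray(c,np.array([[218,310],[318,292],[402,365],[370,470],[258,492],[185,400]])/6+o,.06)[:,:2]
print(v.round(4),v.mean(0),(v[[0,1]].mean(0)+v[[3,4]].mean(0))/2)
for a,b in((0,1),(4,3)): d=v[b]-v[a];print(np.degrees(np.arctan2(d[1],d[0])),np.hypot(*d))
n=v[[3,4]].mean(0)-v[[0,1]].mean(0);print("flats",np.hypot(*n),np.degrees(np.arctan2(n[1],n[0])))
e=ray(c,np.array([[123,320],[447,320],[285,165]])/6+o,.03);print(e)
E
python3 go.py .4335 .355 .11 8
```

```text
[[0.4253 0.3517]
 [0.4225 0.3666]
 [0.434  0.3795]
 [0.451  0.375 ]
 [0.4547 0.3577]
 [0.4395 0.3466]] [0.43784942 0.36286075] [0.438388   0.36277287]
100.5066229990277 0.015169390609436046
101.87526997756756 0.017658483049193208
flats 0.029837958468834466 13.99004833710327
[[0.43584252 0.33537744 0.03      ]
 [0.43593797 0.38969951 0.03      ]
 [0.40957873 0.36235777 0.03      ]]
t 1.0 pos [0.4351 0.3559 0.1704] yaw 90.0 -> 8.0 j6 -1.09 F [-0.4  0.   0.1] w 0.0852
xyz [ 0.0016 -0.001   0.0604] rot [ 2.000e-03 -1.000e-03  1.431e+00]
```

```bash
python3 go.py .438 .362 .09 72
```

```text
t 1.0 pos [0.4351 0.3559 0.1704] yaw 90.0 -> 72.0 j6 -1.09 F [-0.4  0.   0.1] w 0.0852
xyz [-0.0028  0.0059  0.0804] rot [0.002 0.001 0.314]
```

```bash
python3 -m jog '[{"hand":0.06,"xyz":[-0.003,0.006,0.04],"rot":[0.002,0.001,0.15]},{"hand":0.06,"xyz":[-0.003,0.006,0.08],"rot":[0.002,0.001,0.314]},{"hand":0.06,"xyz":[-0.003,0.006,0.08],"rot":[0.002,0.001,0.314]},{"hand":0.06,"xyz":[-0.003,0.006,0.08],"rot":[0.002,0.001,0.314]}]'; python3 snap.py w2;python3 go.py .438 .362 .038 72
```

```text
t: 1.4
tcp_pos: [0.4375, 0.3625, 0.0904]
orientation: [0.154, 0.988, -0.0, -0.001]
force: [-0.3, 0.1, 0.6]
gripper_width: 0.06
finger_force: 0.0
t 1.45 pos [0.4387 0.3629 0.0916] yaw 72.3 -> 72.0 j6 -0.77 F [ 0.6  0.6 -0.5] w 0.0601
xyz [ 0.0005 -0.0011  0.0536] rot [0.001 0.001 0.004]
```

View pics/w2.png

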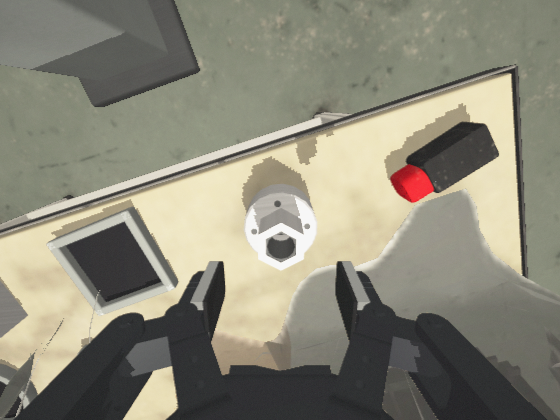

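Nut top at (281,247), centred between fingers (215/345) with flats parallel to pads; stamp well clear.

```bash
python3 -c "
import pickle;from h import *
c=pickle.load(open('w2.pkl','rb'));print(ray(c,[281,247],.06))"
python3 -m jog '[{"hand":0.06,"xyz":[0.0,-0.001,0.025],"rot":[0,0,0]},{"hand":0.06,"xyz":[0.0,-0.001,0.045],"rot":[0,0,0]},{"hand":0.06,"xyz":[0.0,-0.001,0.0535],"rot":[0,0,0]},{"hand":0.06,"xyz":[0.0,-0.001,0.0535],"rot":[0,0,0]},{"hand":0.02,"xyz":[0.0,-0.001,0.0535],"rot":[0,0,0]},{"hand":0.02,"xyz":[0.0,-0.001,0.0535],"rot":[0,0,0]},{"hand":0.02,"xyz":[0.0,-0.001,0.0535],"rot":[0,0,0]},{"hand":0.02,"xyz":[0.0,-0.001,0.0535],"rot":[0,0,0]}]' 50; python3 -m jog '[{"hand":0.02,"xyz":[0.0,0,0],"rot":[0,0,0]},{"hand":0.02,"xyz":[0.0,0,0],"rot":[0,0,0]},{"hand":0.02,"xyz":[0.0,0,-0.02],"rot":[0,0,0]},{"hand":0.02,"xyz":[0.0,0,-0.06],"rot":[0,0,0]},{"hand":0.02,"xyz":[0.0,0,-0.1],"rot":[0,0,0]},{"hand":0.02,"xyz":[0.0,0,-0.1],"rot":[0,0,0]}]';python3 go.py .5435 .1475 .13 90
```

```text
[[0.43856876 0.36300054 0.06      ]]
t: 2.25
tcp_pos: [0.4395, 0.3614, 0.0385]
orientation: [0.156, 0.988, 0.001, 0.001]
force: [-0.7, 1.5, 6.4]
gripper_width: 0.0291
finger_force: 50.4
t: 2.85
tcp_pos: [0.4416, 0.3626, 0.1423]
orientation: [0.156, 0.988, 0.004, 0.005]
force: [1.2, 0.0, -1.7]
gripper_width: 0.0287
finger_force: 49.8
t 2.85 pos [0.4416 0.3626 0.1423] yaw 72.0 -> 90.0 j6 -0.77 F [ 1.2  0.  -1.7] w 0.0287
xyz [-0.1631 -0.1733  0.0122] rot [ 0.007  0.01  -0.313]
```

```bash
python3 -m jog '[{"hand":0.02,"xyz":[-0.022,-0.068,0],"rot":[0.007,0.01,-0.1]},{"hand":0.02,"xyz":[-0.044,-0.136,0],"rot":[0.007,0.01,-0.2]},{"hand":0.02,"xyz":[-0.066,-0.204,0],"rot":[0.007,0.01,-0.313]},{"hand":0.02,"xyz":[-0.066,-0.204,0],"rot":[0.007,0.01,-0.313]},{"hand":0.02,"xyz":[-0.066,-0.204,0],"rot":[0.007,0.01,-0.313]},{"hand":0.02,"xyz":[-0.163,-0.173,0.03],"rot":[0.007,0.01,-0.313]},{"hand":0.02,"xyz":[-0.163,-0.173,0.06],"rot":[0.007,0.01,-0.313]},{"hand":0.02,"xyz":[-0.163,-0.173,0.06],"rot":[0.007,0.01,-0.313]}]';python3 -m jog '[{"hand":0.02,"xyz":[0,0,0],"rot":[0,0,0]},{"hand":0.02,"xyz":[0,0,0],"rot":[0,0,0]},{"hand":0.02,"xyz":[0,0,0],"rot":[0,0,0]}]'; python3 snap.py w3;python3 go.py .5437 .1475 .0135 90
```

```text
t: 3.65
tcp_pos: [0.5433, 0.1448, 0.0746]
orientation: [0.001, 1.0, -0.003, -0.004]
force: [-0.9, -0.6, -0.7]
gripper_width: 0.0291
finger_force: 50.0
t: 3.95
tcp_pos: [0.5382, 0.146, 0.0772]
orientation: [0.0, 1.0, -0.003, -0.006]
force: [-0.9, 0.6, -1.5]
gripper_width: 0.0293
finger_force: 50.1
t 4.0 pos [0.5385 0.146  0.0775] yaw 90.0 -> 90.0 j6 -1.5 F [ 0.2  0.  -0.3] w 0.0294
xyz [-0.0059  0.0018  0.0639] rot [-0.006 -0.012 -0.   ]
```

View pics/w3.png

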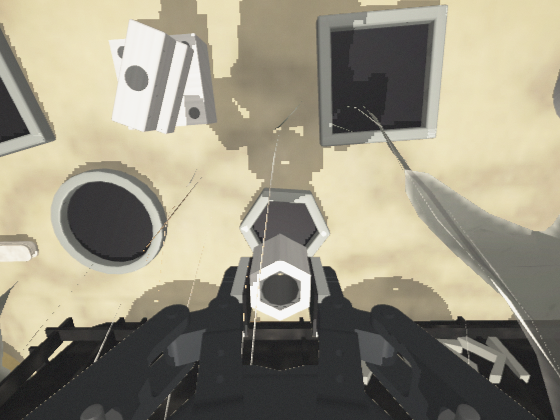

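Nut held point-forward over the hex tray (rim corners at (241,232) and (328,232)). T-nut on block at (165,80), round tray (108,220).

```bash
python3 -c "
import pickle;from h import *
c=pickle.load(open('w3.pkl','rb'));print(ray(c,[[241,232],[328,232]],.012),ray(c,[280,288],.0995),ray(c,[[107,222]],.004))"
python3 -m jog '[{"hand":0.02,"xyz":[-0.006,0.0018,0.02],"rot":[-0.006,-0.012,0]},{"hand":0.02,"xyz":[-0.006,0.0018,0.035],"rot":[-0.006,-0.012,0]},{"hand":0.02,"xyz":[-0.006,0.0018,0.035],"rot":[-0.006,-0.012,0]},{"hand":0.02,"xyz":[-0.006,0.0018,0.035],"rot":[-0.006,-0.012,0]},{"hand":0.02,"xyz":[-0.006,0.0018,0.035],"rot":[-0.006,-0.012,0]}]';python3 go.py .5437 .1475 .0135 90
```

```text
[[0.54265508 0.11550162 0.012     ]
 [0.54250204 0.18239727 0.012     ]] [[0.53491814 0.14601874 0.0995    ]] [[0.53767274 0.00834879 0.004     ]]
t: 4.5
tcp_pos: [0.5459, 0.1476, 0.043]
orientation: [0.0, 1.0, 0.0, 0.001]
force: [1.2, -0.4, -1.6]
gripper_width: 0.0291
finger_force: 50.1
t 4.5 pos [0.5459 0.1476 0.043 ] yaw 90.0 -> 90.0 j6 -1.5 F [ 1.2 -0.4 -1.6] w 0.0291
xyz [ 0.0022 -0.0001  0.0295] rot [ 0.001  0.003 -0.   ]
```

```bash
python3 -m jog '[{"hand":0.02,"xyz":[0.001,0,0.012],"rot":[0,0,0]},{"hand":0.02,"xyz":[0.001,0,0.022],"rot":[0,0,0]},{"hand":0.02,"xyz":[0.001,0,0.029],"rot":[0,0,0]},{"hand":0.02,"xyz":[0.001,0,0.029],"rot":[0,0,0]},{"hand":0.02,"xyz":[0.001,0,0.029],"rot":[0,0,0]},{"hand":0.02,"xyz":[0.001,0,0.029],"rot":[0,0,0]}]';python3 go.py .5447 .1475 .0125 90
```

```text
t: 5.1
tcp_pos: [0.5442, 0.1473, 0.0124]
orientation: [0.0, 1.0, 0.0, 0.0]
force: [-1.1, -1.1, 0.6]
gripper_width: 0.029
finger_force: 50.8
t 5.1 pos [0.5442 0.1473 0.0124] yaw 90.0 -> 90.0 j6 -1.5 F [-1.1 -1.1  0.6] w 0.029
xyz [-0.0005  0.0002 -0.0001] rot [ 0.     0.    -0.001]
```

```bash
python3 -m jog '[{"hand":0.05,"xyz":[0,0,0],"rot":[0,0,0]},{"hand":0.05,"xyz":[0,0,0],"rot":[0,0,0]},{"hand":0.05,"xyz":[0,0,0],"rot":[0,0,0]},{"hand":0.06,"xyz":[0,0,-0.03],"rot":[0,0,0]},{"hand":0.06,"xyz":[0,0,-0.08],"rot":[0,0,0]},{"hand":0.06,"xyz":[0.05,-0.035,-0.12],"rot":[0,0,0]},{"hand":0.06,"xyz":[0.107,-0.07,-0.12],"rot":[0,0,0]},{"hand":0.06,"xyz":[0.107,-0.07,-0.12],"rot":[0,0,0]}]';python3 -m jog '[{"hand":0.06,"xyz":[0,0,0],"rot":[0,0,0]},{"hand":0.06,"xyz":[0,0,0],"rot":[0,0,0]}]'; python3 snap.py w4;python3 go.py .437 .076 .13 90
python3 - <<'E'
import cv2
im=cv2.imread("pics/w4.png");cv2.imwrite("pics/w4c.png",cv2.resize(im[150:350,150:416],None,fx=3,fy=3,interpolation=cv2.INTER_CUBIC))
E
```

```text
t: 5.9
tcp_pos: [0.4353, 0.0768, 0.1337]
orientation: [0.0, 1.0, 0.0, 0.001]
force: [0.4, -0.6, -0.2]
gripper_width: 0.0598
finger_force: 0.0
t: 6.1
tcp_pos: [0.4376, 0.0771, 0.1331]
orientation: [0.001, 1.0, 0.0, 0.001]
force: [0.7, 0.4, 0.4]
gripper_width: 0.0599
finger_force: 0.0
t 6.15 pos [0.4387 0.0773 0.133 ] yaw 89.9 -> 90.0 j6 -1.65 F [ 0.3  0.1 -0.1] w 0.0604
xyz [ 0.0018 -0.0013  0.003 ] rot [ 0.001  0.004 -0.001]
```

View pics/w4c.png

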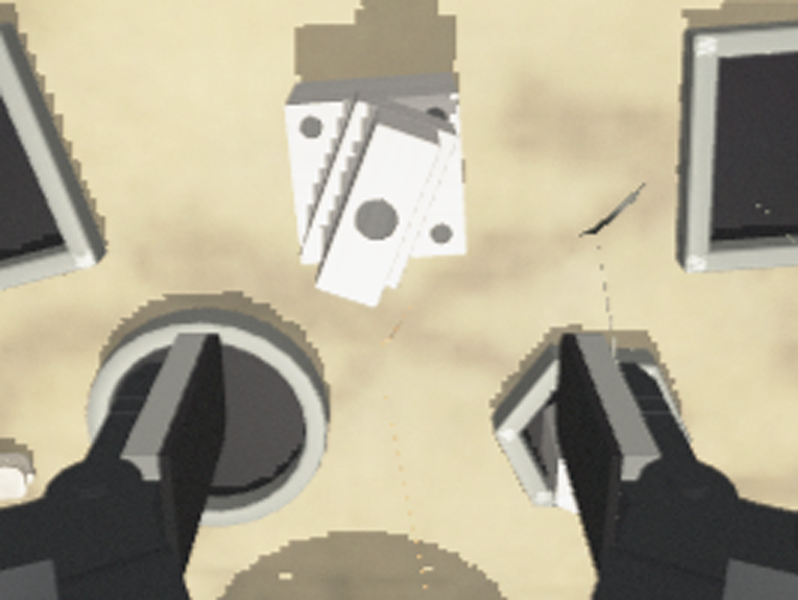

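T-nut neck top corners in the crop at (384,122),(440,145),(378,306),(316,286); block top corners ~(286,105),(458,93),(466,252),(300,262).

```bash
python3 - <<'E'
import pickle,numpy as np
from h import *
c=pickle.load(open("w4.pkl","rb"))
o=np.array([150,150])-.3
v=ray(c,np.array([[384,122],[440,145],[378,306],[316,286]])/3+o,.06)[:,:2]
print(v.round(4),v.mean(0));e=v[[2,3]].mean(0)-v[[0,1]].mean(0);print("len",np.hypot(*e),"yaw",np.degrees(np.arctan2(e[1],e[0])),np.hypot(*(v[1]-v[0])))
v=ray(c,np.array([[286,105],[458,95],[466,252],[300,262]])/3+o,.03)[:,:2]
print(v.round(4),v.mean(0));e=v[[2,3]].mean(0)-v[[0,1]].mean(0);print("len",np.hypot(*e),"yaw",np.degrees(np.arctan2(e[1],e[0])))
e=v[[1,2]].mean(0)-v[[0,3]].mean(0);print("len",np.hypot(*e),"yaw",np.degrees(np.arctan2(e[1],e[0])))
E
python3 go.py .438 .077 .09 66
```

```text
[[0.4121 0.0754]
 [0.4182 0.0897]
 [0.464  0.0735]
 [0.458  0.0568]] [0.43806956 0.07382074]
len 0.04905097966549948 yaw -20.760209580646606 0.015537763535795696
[[0.4152 0.047 ]
 [0.4124 0.0963]
 [0.4613 0.0999]
 [0.4645 0.0493]] [0.43836393 0.07312222]
len 0.04918290104178589 yaw 3.382437652219981
len 0.05002778096652958 yaw 93.46943614470963
t 6.15 pos [0.4387 0.0773 0.133 ] yaw 89.9 -> 66.0 j6 -1.65 F [ 0.3  0.1 -0.1] w 0.0604
xyz [ 0.0009 -0.0003  0.043 ] rot [0.001 0.004 0.418]
```

```bash
python3 -m jog '[{"hand":0.045,"xyz":[0.0005,-0.0035,0.01],"rot":[0,0.003,0.14]},{"hand":0.045,"xyz":[0.0005,-0.0035,0.03],"rot":[0,0.003,0.28]},{"hand":0.045,"xyz":[0.0005,-0.0035,0.05],"rot":[0,0.003,0.361]},{"hand":0.045,"xyz":[0.0005,-0.0035,0.05],"rot":[0,0.003,0.361]},{"hand":0.045,"xyz":[0.0005,-0.0035,0.05],"rot":[0,0.003,0.361]},{"hand":0.045,"xyz":[0.0005,-0.0035,0.05],"rot":[0,0.003,0.361]}]';python3 go.py .4382 .0738 .046 69.2
```

```text
t: 6.75
tcp_pos: [0.438, 0.0741, 0.0831]
orientation: [0.179, 0.984, 0.0, -0.0]
force: [0.6, 0.4, 0.2]
gripper_width: 0.0449
finger_force: 0.0
t 6.75 pos [0.438  0.0741 0.0831] yaw 69.4 -> 69.2 j6 -1.3 F [0.6 0.4 0.2] w 0.0449
xyz [-0.0003 -0.0003  0.0371] rot [ 0.001 -0.     0.003]
```

```bash
python3 -m jog '[{"hand":0.045,"xyz":[0,0,0.02],"rot":[0,0,0]},{"hand":0.045,"xyz":[0,0,0.037],"rot":[0,0,0]},{"hand":0.045,"xyz":[0,0,0.037],"rot":[0,0,0]},{"hand":0.045,"xyz":[0,0,0.037],"rot":[0,0,0]},{"hand":0.01,"xyz":[0,0,0.037],"rot":[0,0,0]},{"hand":0.01,"xyz":[0,0,0.037],"rot":[0,0,0]},{"hand":0.01,"xyz":[0,0,0.037],"rot":[0,0,0]},{"hand":0.01,"xyz":[0,0,0.037],"rot":[0,0,0]}]' 60;python3 -m jog '[{"hand":0.01,"xyz":[0,0,0],"rot":[0,0,0]},{"hand":0.01,"xyz":[0,0,0],"rot":[0,0,0]},{"hand":0.01,"xyz":[0,0,0],"rot":[0,0,0]},{"hand":0.01,"xyz":[0,0,-0.02],"rot":[0,0,0]},{"hand":0.01,"xyz":[0,0,-0.05],"rot":[0,0,0]},{"hand":0.01,"xyz":[0,0,-0.07],"rot":[0,0,0]},{"hand":0.01,"xyz":[0,0,-0.07],"rot":[0,0,0]},{"hand":0.01,"xyz":[0,0,-0.07],"rot":[0,0,0]}]';python3 go.py .4433 -.063 .08 105.3
```

```text
t: 7.55
tcp_pos: [0.4375, 0.0739, 0.0467]
orientation: [0.18, 0.984, 0.0, 0.0]
force: [-0.7, 0.2, 5.5]
gripper_width: 0.0165
finger_force: 59.1
t: 8.35
tcp_pos: [0.4369, 0.0739, 0.1158]
orientation: [0.18, 0.984, 0.0, -0.0]
force: [-0.2, 0.4, -2.5]
gripper_width: 0.0164
finger_force: 59.5
t 8.35 pos [0.4369 0.0739 0.1158] yaw 69.3 -> 105.3 j6 -1.3 F [-0.2  0.4 -2.5] w 0.0164
xyz [-0.0545 -0.1258  0.0356] rot [ 0.001 -0.001 -0.629]
```

```bash
python3 -m jog '[{"hand":0.01,"xyz":[-0.02,-0.045,0],"rot":[0,0,-0.15]},{"hand":0.01,"xyz":[-0.04,-0.09,0],"rot":[0,0,-0.3]},{"hand":0.01,"xyz":[-0.0545,-0.126,0],"rot":[0,0,-0.45]},{"hand":0.01,"xyz":[-0.0545,-0.126,0.02],"rot":[0,0,-0.6]},{"hand":0.01,"xyz":[-0.0545,-0.126,0.036],"rot":[0,0,-0.629]},{"hand":0.01,"xyz":[-0.0545,-0.126,0.036],"rot":[0,0,-0.629]},{"hand":0.01,"xyz":[-0.0545,-0.126,0.036],"rot":[0,0,-0.629]},{"hand":0.01,"xyz":[-0.0545,-0.126,0.036],"rot":[0,0,-0.629]}]';python3 snap.py w5;python3 go.py .4433 -.063 .0215 105.3
```

```text
t: 9.15
tcp_pos: [0.4432, -0.0627, 0.0795]
orientation: [-0.133, 0.991, 0.001, -0.001]
force: [0.5, 0.2, -2.8]
gripper_width: 0.0165
finger_force: 59.5
t 9.2 pos [ 0.4435 -0.0628  0.0797] yaw 105.3 -> 105.3 j6 -2.23 F [-0.3  0.3 -1.7] w 0.0163
xyz [ 0.0002 -0.0002  0.0582] rot [ 0.001 -0.001 -0.   ]
```

View pics/w5.png

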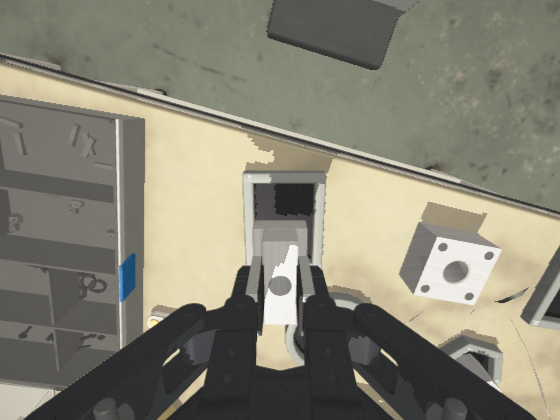

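T-nut held parallel to and centred over the oblong tray (rim 244–325 columns, row 175 at the near end); block standing alone at (457,270), round tray rim seen at (310,330).

```bash
python3 -m jog '[{"hand":0.01,"xyz":[0,0,0.02],"rot":[0,0,0]},{"hand":0.01,"xyz":[0,0,0.038],"rot":[0,0,0]},{"hand":0.01,"xyz":[0,0,0.05],"rot":[0,0,0]},{"hand":0.01,"xyz":[0,0,0.0585],"rot":[0,0,0]},{"hand":0.01,"xyz":[0,0,0.0585],"rot":[0,0,0]},{"hand":0.01,"xyz":[0,0,0.0585],"rot":[0,0,0]},{"hand":0.01,"xyz":[0,0,0.0585],"rot":[0,0,0]}]';python3 -m jog '[{"hand":0.04,"xyz":[0,0,0],"rot":[0,0,0]},{"hand":0.04,"xyz":[0,0,0],"rot":[0,0,0]},{"hand":0.04,"xyz":[0,0,0],"rot":[0,0,0]},{"hand":0.05,"xyz":[0,0,-0.03],"rot":[0,0,0]},{"hand":0.08,"xyz":[0,0,-0.07],"rot":[0,0,0]},{"hand":0.08,"xyz":[0,0,-0.11],"rot":[0,0,0]},{"hand":0.08,"xyz":[0,0,-0.11],"rot":[0,0,0]}]'
python3 - <<'E'
import pickle,numpy as np
from h import *
c=pickle.load(open("w5.pkl","rb"))
print(ray(c,[456.5,271.5],.03))
E
python3 go.py .4384 .073 .13 93.4
```

```text
t: 9.9
tcp_pos: [0.4436, -0.0632, 0.0215]
orientation: [-0.133, 0.991, 0.0, -0.0]
force: [0.4, -0.7, -1.8]
gripper_width: 0.0164
finger_force: 60.7
t: 10.6
tcp_pos: [0.4463, -0.0643, 0.1352]
orientation: [-0.133, 0.991, -0.002, 0.004]
force: [0.8, 0.2, -0.3]
gripper_width: 0.08
finger_force: 0.0
[[0.43783292 0.07230518 0.03      ]]
t 10.6 pos [ 0.4463 -0.0643  0.1352] yaw 105.3 -> 93.4 j6 -2.23 F [ 0.8  0.2 -0.3] w 0.08
xyz [-0.0286  0.1346  0.0047] rot [-0.004  0.007  0.208]
```

```bash
python3 -m jog '[{"hand":0.076,"xyz":[-0.0286,0.134,0],"rot":[-0.004,0.007,0.208]},{"hand":0.076,"xyz":[-0.0286,0.134,0],"rot":[-0.004,0.007,0.208]},{"hand":0.076,"xyz":[-0.0286,0.134,0.02],"rot":[-0.004,0.007,0.208]},{"hand":0.076,"xyz":[-0.0286,0.134,0.06],"rot":[-0.004,0.007,0.208]},{"hand":0.076,"xyz":[-0.0286,0.134,0.06],"rot":[-0.004,0.007,0.208]},{"hand":0.076,"xyz":[-0.0286,0.134,0.06],"rot":[-0.004,0.007,0.208]}]';python3 snap.py w6;python3 go.py .4382 .0727 .010 93.4
```

```text
t: 11.2
tcp_pos: [0.4346, 0.0735, 0.0704]
orientation: [-0.03, 1.0, 0.002, -0.006]
force: [0.4, 1.1, 0.7]
gripper_width: 0.0763
finger_force: 0.0
t 11.25 pos [0.4357 0.073  0.0715] yaw 93.3 -> 93.4 j6 -1.72 F [ 0.2 -0.7  0.4] w 0.076
xyz [-0.003  -0.0008  0.0615] rot [ 0.004 -0.009 -0.001]
```

View pics/w6.png

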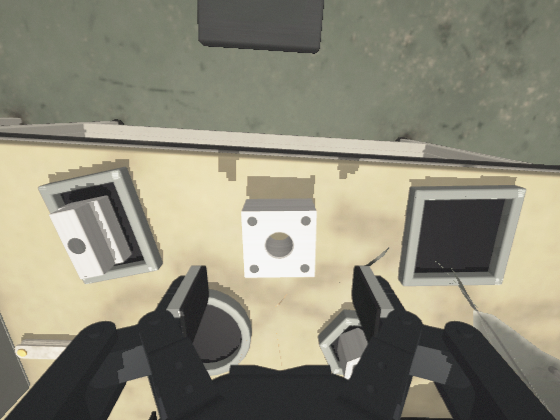

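Block centred at (279,242) between fingers, square to them; T-nut in oblong tray (95,235) — will check later; hex nut in its tray (348,345).

```bash
python3 -m jog '[{"hand":0.076,"xyz":[-0.003,-0.001,0.025],"rot":[0.004,-0.009,0]},{"hand":0.076,"xyz":[-0.003,-0.001,0.045],"rot":[0.004,-0.009,0]},{"hand":0.076,"xyz":[-0.003,-0.001,0.0615],"rot":[0.004,-0.009,0]},{"hand":0.076,"xyz":[-0.003,-0.001,0.0615],"rot":[0.004,-0.009,0]},{"hand":0.04,"xyz":[-0.003,-0.001,0.0615],"rot":[0.004,-0.009,0]},{"hand":0.04,"xyz":[-0.003,-0.001,0.0615],"rot":[0.004,-0.009,0]},{"hand":0.04,"xyz":[-0.003,-0.001,0.0615],"rot":[0.004,-0.009,0]},{"hand":0.04,"xyz":[-0.003,-0.001,0.0615],"rot":[0.004,-0.009,0]}]' 80;python3 -m jog '[{"hand":0.04,"xyz":[0,0,0],"rot":[0,0,0]},{"hand":0.04,"xyz":[0,0,0],"rot":[0,0,0]},{"hand":0.04,"xyz":[0,0,-0.015],"rot":[0,0,0]},{"hand":0.04,"xyz":[0,0,-0.05],"rot":[0,0,0]},{"hand":0.04,"xyz":[0,0,-0.07],"rot":[0,0,0]},{"hand":0.04,"xyz":[0,0,-0.07],"rot":[0,0,0]},{"hand":0.04,"xyz":[0,0,-0.07],"rot":[0,0,0]}]';python3 go.py .4353 .2103 .07 94.2
```

```text
t: 12.05
tcp_pos: [0.4392, 0.0725, 0.0116]
orientation: [-0.029, 1.0, -0.0, 0.002]
force: [-0.6, -3.1, 7.4]
gripper_width: 0.0481
finger_force: 82.7
t: 12.75
tcp_pos: [0.4383, 0.0729, 0.0803]
orientation: [-0.03, 1.0, 0.0, 0.001]
force: [-1.4, -0.2, -1.1]
gripper_width: 0.048
finger_force: 83.9
t 12.75 pos [0.4383 0.0729 0.0803] yaw 93.4 -> 94.2 j6 -1.72 F [-1.4 -0.2 -1.1] w 0.048
xyz [-0.0051  0.1373  0.0103] rot [ 0.     0.002 -0.014]
```

```bash
python3 -m jog '[{"hand":0.04,"xyz":[-0.0025,0.045,0],"rot":[0,0.002,-0.014]},{"hand":0.04,"xyz":[-0.004,0.09,0],"rot":[0,0.002,-0.014]},{"hand":0.04,"xyz":[-0.005,0.125,0],"rot":[0,0.002,-0.014]},{"hand":0.04,"xyz":[-0.005,0.137,0],"rot":[0,0.002,-0.014]},{"hand":0.04,"xyz":[-0.005,0.137,0.02],"rot":[0,0.002,-0.014]},{"hand":0.04,"xyz":[-0.005,0.137,0.035],"rot":[0,0.002,-0.014]},{"hand":0.04,"xyz":[-0.005,0.137,0.035],"rot":[0,0.002,-0.014]},{"hand":0.04,"xyz":[-0.005,0.137,0.035],"rot":[0,0.002,-0.014]}]';python3 -m jog '[{"hand":0.04,"xyz":[0,0,0],"rot":[0,0,0]},{"hand":0.04,"xyz":[0,0,0],"rot":[0,0,0]}]';python3 snap.py w7;python3 go.py .4353 .2103 .0155 94.2
```

```text
t: 13.55
tcp_pos: [0.4342, 0.2095, 0.0439]
orientation: [-0.036, 0.999, -0.0, -0.002]
force: [0.4, 0.2, -2.3]
gripper_width: 0.0484
finger_force: 83.8
t: 13.75
tcp_pos: [0.4353, 0.2099, 0.0452]
orientation: [-0.036, 0.999, 0.0, -0.001]
force: [-1.0, -1.2, -1.9]
gripper_width: 0.0483
finger_force: 83.8
t 13.8 pos [0.4353 0.2099 0.0452] yaw 94.2 -> 94.2 j6 -1.43 F [ 0.4  0.2 -3. ] w 0.0482
xyz [-0.      0.0004  0.0297] rot [ 0.001 -0.001 -0.001]
```

View pics/w7.png

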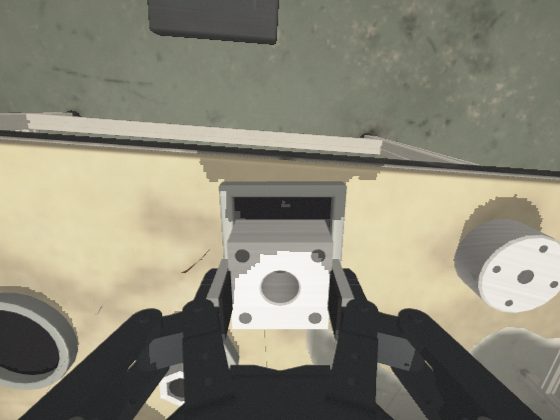

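Block squarely held over the square tray (rim cols 220–346, near rim row 187); bare rest pad at (515,270).

```bash
python3 -c "
import pickle;from h import *
c=pickle.load(open('w7.pkl','rb'));print(ray(c,[280,288],.0636),ray(c,[525,277],.03))"
python3 -m jog '[{"hand":0.04,"xyz":[0,0,0.012],"rot":[0,0,0]},{"hand":0.04,"xyz":[0,0,0.022],"rot":[0,0,0]},{"hand":0.04,"xyz":[0,0,0.029],"rot":[0,0,0]},{"hand":0.04,"xyz":[0,0,0.029],"rot":[0,0,0]},{"hand":0.04,"xyz":[0,0,0.029],"rot":[0,0,0]},{"hand":0.04,"xyz":[0,0,0.029],"rot":[0,0,0]}]';python3 go.py .4353 .2103 .0155 94.2
```

```text
[[0.43436959 0.20965772 0.0636    ]] [[0.43806892 0.36150758 0.03      ]]
t: 14.4
tcp_pos: [0.4343, 0.2099, 0.0157]
orientation: [-0.037, 0.999, 0.0, -0.001]
force: [-0.9, -0.5, 4.9]
gripper_width: 0.048
finger_force: 84.6
t 14.4 pos [0.4343 0.2099 0.0157] yaw 94.2 -> 94.2 j6 -1.43 F [-0.9 -0.5  4.9] w 0.048
xyz [-0.001   0.0003  0.0002] rot [ 0.    -0.003  0.   ]
```

```bash
python3 -m jog '[{"hand":0.06,"xyz":[0,0,0],"rot":[0,0,0]},{"hand":0.06,"xyz":[0,0,0],"rot":[0,0,0]},{"hand":0.06,"xyz":[0,0,0],"rot":[0,0,0]},{"hand":0.06,"xyz":[0,0,-0.03],"rot":[0,0,0]},{"hand":0.082,"xyz":[0,0,-0.08],"rot":[0,0,0]},{"hand":0.082,"xyz":[0,0.05,-0.08],"rot":[0,0,0.03]},{"hand":0.082,"xyz":[0,0.1,-0.08],"rot":[0,0,0.07]},{"hand":0.082,"xyz":[0.008,0.152,-0.08],"rot":[0,0,0.074]}]';python3 -m jog '[{"hand":0.082,"xyz":[0,0,0.01],"rot":[0,0,0]},{"hand":0.082,"xyz":[0,0,0.02],"rot":[0,0,0]},{"hand":0.082,"xyz":[0,0,0.02],"rot":[0,0,0]},{"hand":0.082,"xyz":[0,0,0.02],"rot":[0,0,0]}]';python3 snap.py w8
python3 - <<'E'
import pickle,cv2,numpy as np
from h import *
c=pickle.load(open("w8.pkl","rb"));im=c["pixels"][:,:,::-1].copy()
u=proj(c,[.438,.362,.03])[0];print(u)
g=cv2.cvtColor(im,cv2.COLOR_BGR2GRAY);hsv=cv2.cvtColor(im,cv2.COLOR_BGR2HSV)
m=((hsv[...,1]<25)&(g>200)).astype(np.uint8);m=cv2.morphologyEx(m,cv2.MORPH_OPEN,np.ones((3,3)))
n,l,st,ce=cv2.connectedComponentsWithStats(m)
i=l[int(u[1])+8,int(u[0])-12];print(st[i])
cnt=max(cv2.findContours((l==i).astype(np.uint8),0,2)[0],key=cv2.contourArea)
p=ray(c,cnt[:,0],.03)[:,:2].astype(np.float32);print(cv2.minEnclosingCircle(p),cv2.fitEllipse(p))
E
python3 go.py .438 .362 .011 90
```

```text
t: 15.2
tcp_pos: [0.4179, 0.3604, 0.0966]
orientation: [0.002, 1.0, 0.001, 0.001]
force: [0.3, 0.3, -0.0]
gripper_width: 0.0822
finger_force: 0.0
t: 15.6
tcp_pos: [0.4162, 0.3568, 0.0749]
orientation: [0.001, 1.0, -0.001, -0.002]
force: [-0.3, 0.2, 0.0]
gripper_width: 0.0816
finger_force: 0.0
[287.44611614 264.55040563]
[ 251  230   75   66 3627]
((0.4372226893901825, 0.3627247214317322), 0.027279002591967583) ((0.43751654028892517, 0.3626471161842346), (0.052512913942337036, 0.053624287247657776), 24.464542388916016)
t 15.65 pos [0.4167 0.357  0.0754] yaw 89.8 -> 90.0 j6 -1.06 F [0.7 0.2 0.7] w 0.0822
xyz [-0.0215  0.0051  0.0643] rot [-0.001 -0.003 -0.003]
```

View pics/w8.png

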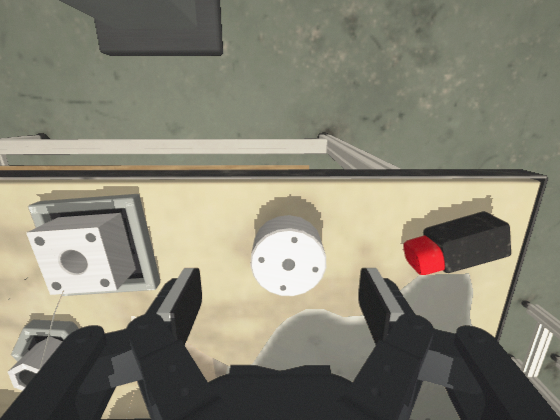

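Pad centred at (288,262) → (0.4375, 0.3627), block sits in its tray (90,245), stamp undisturbed (455,245).

```bash
python3 -m jog '[{"hand":0.083,"xyz":[-0.021,0.0057,0],"rot":[0,0,0]},{"hand":0.083,"xyz":[-0.021,0.0057,0],"rot":[0,0,0]},{"hand":0.083,"xyz":[-0.021,0.0057,0.025],"rot":[0,0,0]},{"hand":0.083,"xyz":[-0.021,0.0057,0.045],"rot":[0,0,0]},{"hand":0.083,"xyz":[-0.021,0.0057,0.064],"rot":[0,0,0]},{"hand":0.083,"xyz":[-0.021,0.0057,0.064],"rot":[0,0,0]},{"hand":0.083,"xyz":[-0.021,0.0057,0.064],"rot":[0,0,0]}]' 80;python3 go.py .4375 .3627 .011 90; python3 -m jog '[{"hand":0.045,"xyz":[0,0,0],"rot":[0,0,0]},{"hand":0.045,"xyz":[0,0,0],"rot":[0,0,0]},{"hand":0.045,"xyz":[0,0,0],"rot":[0,0,0]},{"hand":0.045,"xyz":[0,0,0],"rot":[0,0,0]},{"hand":0.045,"xyz":[0,0,0],"rot":[0,0,0]}]' 80;python3 -m jog '[{"hand":0.045,"xyz":[0,0,-0.015],"rot":[0,0,0]},{"hand":0.045,"xyz":[0,0,-0.04],"rot":[0,0,0]},{"hand":0.045,"xyz":[0,0,-0.09],"rot":[0,0,0]},{"hand":0.045,"xyz":[0,0,-0.09],"rot":[0,0,0]},{"hand":0.045,"xyz":[0,0,-0.09],"rot":[0,0,0]}]';python3 go.py .539 .009 .1 90
```

```text
t: 16.35
tcp_pos: [0.437, 0.3636, 0.0119]
orientation: [0.001, 1.0, -0.0, -0.001]
force: [-0.3, 0.4, -0.8]
gripper_width: 0.0829
finger_force: 0.0
t 16.35 pos [0.437  0.3636 0.0119] yaw 89.9 -> 90.0 j6 -1.07 F [-0.3  0.4 -0.8] w 0.0829
xyz [-0.0005 -0.0009  0.0009] rot [-0.    -0.003 -0.002]
t: 16.85
tcp_pos: [0.4379, 0.3643, 0.0136]
orientation: [0.0, 1.0, 0.0, -0.0]
force: [-0.6, -1.8, 6.8]
gripper_width: 0.0527
finger_force: 83.4
t: 17.35
tcp_pos: [0.438, 0.3646, 0.1035]
orientation: [0.0, 1.0, 0.001, 0.0]
force: [-0.3, -1.0, -4.8]
gripper_width: 0.0531
finger_force: 85.6
t 17.35 pos [0.438  0.3646 0.1035] yaw 90.0 -> 90.0 j6 -1.07 F [-0.3 -1.  -4.8] w 0.0531
xyz [-0.1013 -0.3556  0.0029] rot [ 0.002  0.001 -0.001]
```

```bash
python3 -m jog '[{"hand":0.045,"xyz":[0,-0.04,0],"rot":[0,0,0]},{"hand":0.045,"xyz":[0,-0.085,0],"rot":[0,0,0]},{"hand":0.045,"xyz":[0,-0.13,0],"rot":[0,0,0]},{"hand":0.045,"xyz":[0,-0.175,0],"rot":[0,0,0]},{"hand":0.045,"xyz":[0,-0.22,0],"rot":[0,0,0]},{"hand":0.045,"xyz":[0,-0.265,0],"rot":[0,0,0]},{"hand":0.045,"xyz":[0,-0.31,0],"rot":[0,0,0]},{"hand":0.045,"xyz":[0,-0.355,0],"rot":[0,0,0]}]' ;python3 -m jog '[{"hand":0.045,"xyz":[0,0,0],"rot":[0,0,0]},{"hand":0.045,"xyz":[-0.03,0,0],"rot":[0,0,0]},{"hand":0.045,"xyz":[-0.07,0,0],"rot":[0,0,0]},{"hand":0.045,"xyz":[-0.1,0,0.01],"rot":[0,0,0]},{"hand":0.045,"xyz":[-0.1,0,0.04],"rot":[0,0,0]},{"hand":0.045,"xyz":[-0.1,0,0.04],"rot":[0,0,0]},{"hand":0.045,"xyz":[-0.1,0,0.04],"rot":[0,0,0]},{"hand":0.045,"xyz":[-0.1,0,0.04],"rot":[0,0,0]}]' ;python3 snap.py w9;python3 go.py .539 .009 .0175 90
```

```text
t: 18.15
tcp_pos: [0.4355, 0.0078, 0.1005]
orientation: [0.0, 1.0, 0.001, -0.003]
force: [1.1, -0.3, -2.9]
gripper_width: 0.0529
finger_force: 85.8
t: 18.95
tcp_pos: [0.5361, 0.0097, 0.0616]
orientation: [0.0, 1.0, 0.0, -0.002]
force: [0.4, -0.4, -3.6]
gripper_width: 0.0525
finger_force: 86.1
t 19.0 pos [0.5367 0.0095 0.062 ] yaw 90.0 -> 90.0 j6 -1.76 F [ 0.1 -0.2 -4.2] w 0.0525
xyz [-0.0024 -0.0005  0.0445] rot [ 0.    -0.002 -0.001]
```

View pics/w9.png

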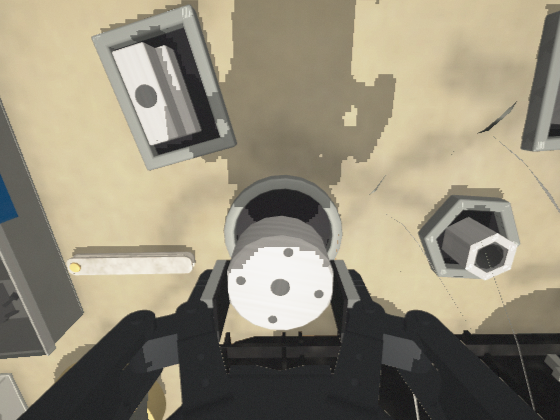

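Pad over the round tray (rim from col 224 to 342); feeler's near end at (195,263) – I check its clearance.

```bash
python3 -c "
import pickle;from h import *
c=pickle.load(open('w9.pkl','rb'));print(ray(c,[[224,232],[342,232],[283,177]],.012),ray(c,[280,287],.062-.0135+.03),ray(c,[195,265],.01))"
```

```text
[[ 0.53443232 -0.03022352  0.012     ]
 [ 0.53447146  0.05370497  0.012     ]
 [ 0.49465559  0.01162368  0.012     ]] [[0.53565598 0.00957701 0.0785    ]] [[ 0.56208    -0.05403088  0.01      ]]
```

```bash
python3 -m jog '[{"hand":0.045,"xyz":[-0.0025,0.0012,0.012],"rot":[0,-0.002,0]},{"hand":0.045,"xyz":[-0.0025,0.0012,0.025],"rot":[0,-0.002,0]},{"hand":0.045,"xyz":[-0.0025,0.0012,0.036],"rot":[0,-0.002,0]},{"hand":0.045,"xyz":[-0.0025,0.0012,0.044],"rot":[0,-0.002,0]},{"hand":0.045,"xyz":[-0.0025,0.0012,0.044],"rot":[0,-0.002,0]},{"hand":0.045,"xyz":[-0.0025,0.0012,0.044],"rot":[0,-0.002,0]},{"hand":0.045,"xyz":[-0.0025,0.0012,0.044],"rot":[0,-0.002,0]}]';python3 go.py .539 .0105 .0175 90
```

```text
t: 19.7
tcp_pos: [0.5387, 0.0105, 0.0176]
orientation: [0.0, 1.0, 0.0, -0.001]
force: [-3.0, 0.8, 5.4]
gripper_width: 0.0531
finger_force: 87.0
t 19.7 pos [0.5387 0.0105 0.0176] yaw 90.0 -> 90.0 j6 -1.76 F [-3.   0.8  5.4] w 0.0531
xyz [-0.0003  0.      0.0001] rot [ 0.001 -0.002 -0.001]
```

Seated. Release, lift, back off and check all.

```bash
python3 -m jog '[{"hand":0.064,"xyz":[0,0,0],"rot":[0,0,0]},{"hand":0.064,"xyz":[0,0,0],"rot":[0,0,0]},{"hand":0.064,"xyz":[0,0,0],"rot":[0,0,0]},{"hand":0.064,"xyz":[0,0,-0.02],"rot":[0,0,0]},{"hand":0.064,"xyz":[0,0,-0.06],"rot":[0,0,0]},{"hand":0.064,"xyz":[0,0,-0.11],"rot":[0,0,0]},{"hand":0.064,"xyz":[0.05,0.03,-0.16],"rot":[0,0,0]},{"hand":0.064,"xyz":[0.1,0.06,-0.2],"rot":[0,0,0]}]';python3 -m jog '[{"hand":0.064,"xyz":[0.03,0.03,-0.03],"rot":[0,0,0]},{"hand":0.064,"xyz":[0.03,0.03,-0.03],"rot":[0,0,0]},{"hand":0.064,"xyz":[0.03,0.03,-0.03],"rot":[0,0,0]},{"hand":0.064,"xyz":[0.03,0.03,-0.03],"rot":[0,0,0]}]';python3 snap.py w10
python3 - <<'E'
import cv2,numpy as np
from cell import r
w=cv2.imread("pics/w10.png")
s=r.capture("scene")["pixels"][:,:,::-1].copy()
a=cv2.resize(w[60:330,:],(780,376),interpolation=cv2.INTER_CUBIC);b=cv2.resize(s[170:330,130:460],(462,224),interpolation=cv2.INTER_CUBIC)
o=np.zeros((600,780,3),np.uint8);o[:376]=a;o[376:,:462]=b;cv2.imwrite("pics/final.png",o)
E
```

```text
t: 20.5
tcp_pos: [0.4734, 0.0504, 0.1913]
orientation: [0.001, 1.0, -0.0, 0.002]
force: [-0.5, 0.2, -0.8]
gripper_width: 0.0642
finger_force: 0.0
t: 20.9
tcp_pos: [0.4434, 0.0802, 0.219]
orientation: [0.0, 1.0, -0.0, 0.0]
force: [0.6, 0.8, -0.5]
gripper_width: 0.0642
finger_force: 0.0
```

View pics/final.png

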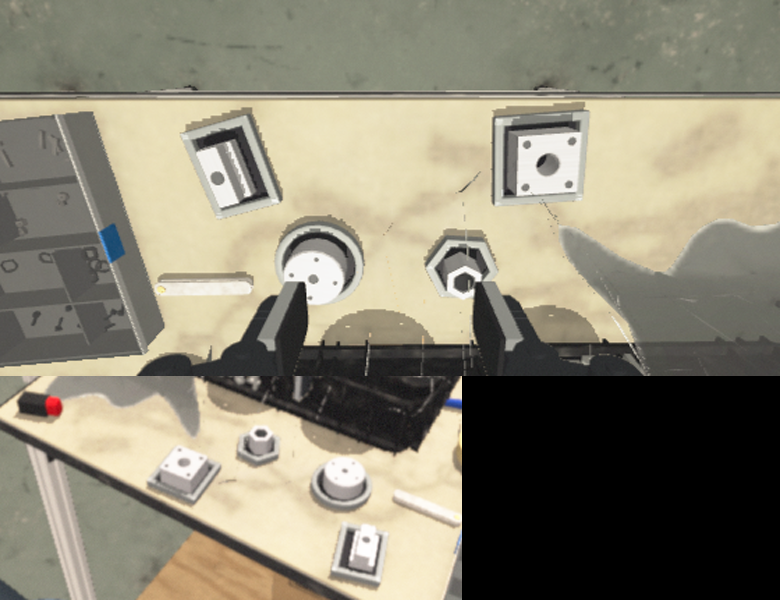

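All four pieces stand in their trays (T-nut (218,178), block (547,163), pad (313,278), hex (462,282) in the picture); stamp and feeler as before. Check the centres at a height of 34 mm, then hand in.

Run:
```python
import pickle;from h import *
c=pickle.load(open('w10.pkl','rb'))
p=np.array([[218,178],[547,163],[313,278],[463,283]])*[560/780,270/376]+[0,60]
print(ray(c,p,.034).round(4))
```

```text
[[ 0.4451 -0.0623  0.034 ]
 [ 0.4326  0.2084  0.034 ]
 [ 0.5382  0.0105  0.034 ]
 [ 0.5434  0.1462  0.034 ]]
```

```bash
python3 -c "
from cell import r
print(r.hand_in())"
```

```text
the job is handed in; nothing more can be done
None
```

The job is handed in, with no verdict returned: both stacks are apart, and the final pictures show all four pieces upright in their own trays, centred to within about 3 mm, with the number stamp and feeler gauge where they were, at about 21 s of the 106 s allowed.

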